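# Shut, switch on and tare the laboratory balance

## Robot

A 6-joint arm with a two-finger parallel gripper is mounted at the origin on a cart in front of the work surface, level with it; the furniture and walls round the work are solid. World frame = base frame: x ahead of the robot, y to its left, z up, the work surface at z = 0. Lengths are in mm, angles in rad, forces in N, time in s.
With the tool pointing down it reaches from about 350 to 875 mm from the base axis. Payload 4.2 kg.
Tool frame: the origin (TCP) lies between the finger pads; the fingertips stand 17 mm ahead of it and the grasp point (between the pads) lies 2 mm behind it; z points along the fingers, y is the line along which they close (so a half turn about z gives the same grasp; the last joint's range is limited). The gripper opens to 85 mm and grips with 20 to 120 N. Pads are 22 mm wide; open, the fingers measure 114 mm over their backs; the gripper's body (76 mm by 85 mm) begins 54 mm behind the grasp point. The pads swing forward as they close: fully open they stand 13 mm farther back than shut.
Start: joints at [1.394, 0.385, 0.008, 0, -1.194, -0.259], TCP at [263.801, 566.576, 248.312] pointing down, gripper open.
Joint ranges: [-3.14, 3.14], [-1.21, 2.06], [-1.07, 1.41], [-3.16, 2.05], [-2.99, -0.16], [-3.1, 3.1]. Speed limits (rad/s): [2.79, 2.79, 3.14, 3.14, 3.14, 3.14].

## Interface

Orientations are given as a unit quaternion [x, y, z, w].
In Python, from bench import arm gives the robot as it stands.
- The arm moves only by the tool jog_arm, called after "Request:" as name(argument=value, ...) on one line, values as JSON. Schema: {"type":"object","properties":{"plan":{"type":"object","properties":{"deltas":{"type":"array","items":{"type":"array","items":{"type":"number"},"minItems":6,"maxItems":6},"minItems":1,"maxItems":10}},"additionalProperties":false,"required":["deltas"]},"jaw":{"type":"number"},"only":{"type":"string"},"quiet":{"type":"boolean"},"lines":{"type":"string"}},"required":["plan"],"additionalProperties":false}. plan is an object whose key "deltas" holds a list of rows, 1 to 10 of them, each of 6 numbers: dx, dy, dz in parts of the range, where 1.0 means 750 mm, then a rotation vector rx, ry, rz in fractions of the full range, 1 being 90 degrees; each row is the pose to reach, as a shift and turn from the pose commanded when the call began, along the tool's axes at that moment; what a row does not reach only later rows make up. A row lasts 1/10 s, in which the tool goes at most 50 mm and 0.15 rad, less where a joint would pass 70% of its speed; a pose out of reach is approached as far as the arm can. jaw is the finger opening in mm, set as the call begins (left out keeps the last). The fingers move at their own pace and stop on an object; the grip force is fixed at half the most. Time passes only in rows, so rows that do not move let the fingers close. The tool returns the time, the measured TCP pose, the force, the opening and the grip force at its end. only (a regular expression) keeps the lines of the reply that match it, lines (a string "A,B") keeps lines A to B, and quiet returns only ok. Shift and turn numbers lie between -1 and 1, and a call with a number outside is refused. Input that does not fit is refused with a message, and nothing moves.
- arm.read_state(): the state, without advancing time (a new reading comes with each control period).
- arm.get_image(name): name is "side" or "top" or "wrist"; returns the picture (384x512x3 uint8, blue, green, red); there is no depth.
- arm.get_calibration(name): a dict with "K" (3x3 intrinsics, pixels), "rvec" (rotation vector, rad) and "tvec" (3), from world to camera coordinates, as OpenCV has them. Camera axes: x right, y down, z forward; pixel columns grow to the right and rows downward; lengths in mm; the calibration is good to about 2 mm. A picture is of the moment at which its call begins: read the wrist's pose just before it. get_calibration takes no time and is no camera call; for the wrist camera it gives the pose at the moment of the call.
- arm.job_done(): hands the job in; it is judged then, once.
The state is a dict: "clock": time; "joints": joint angles; "joint_vel": joint speeds; "joint_efforts": joint torques, N m; "position": TCP position; "ee_rot": TCP orientation; "contact_force": force on the tool from outside, world axes, zero at the start; "wrist_torque": the same for the moment, N m; "gripper_width": finger opening in mm; "grasp_force": force on a finger pad.
Only numpy, scipy, OpenCV 4.12 (cv2) and the standard library are available. Lean on these libraries where they do the work, as an engineer would, in place of code of your own. Each camera call takes 0.05 s, during which the arm holds its last target. There are 200 camera calls.

## Task

Get the balance ready for weighing into the cup that stands on its pan, using only light touches of the fingertips. Push the sliding glass top of the weighing chamber fully shut so that no draught gets in, then press the raised half of the power rocker until it snaps over to on, and then tap the wide tare key and let it come up again. Leave the two small round keys alone, do not disturb the cup or the things round the balance, and pinch or lift nothing.

Things in the scene. Friction and masses are not known exactly. Their poses are not given: they have to be found in the camera images.
- balance: White laboratory balance, fixed, 270 (x) x 200 (y) mm. Origin: on the bench under its middle; +x to its back, +y to its left, z up. Its sloping front console carries, left to right, the wide tare key, two small round keys and the black rocker, with the display behind. Behind it stands the glass chamber, x 0 to 121 mm, y -85 to 85 mm, 143 mm high. Keep every force on the balance under 25 N.
- shield_door (a joint): Opening of the sliding glass top of the chamber in m: 0 is fully shut, it grows as the panel slides towards the back of the balance (+x of the balance), up to 0.080. It starts open by 45 to 75 mm. It slides with 1 to 2 N of friction and stays where it is left.
- door_lip (a point): Middle of the back face of the grey upright finger lip (64 mm wide in y of the balance, 6 mm thick) at the front edge of the sliding glass top; moves with it. The lip's top edge is 7 mm above, the glass behind it 10 mm below this point (142 mm above the bench). Push this face towards the front (-x) of the balance; the last 2 mm count as shut.
- power_rocker (a joint): Angle of the black rocker switch at the right of the console in rad: 0 is off (near half flush, far half raised), 0.34 is on (far half flush, near half raised). It snaps over centre at 0.17 and then goes on by itself.
- rocker_high_half (a point): Middle of the top of the rocker's far half, 13.5 mm behind its pivot; raised at the start, moves with the rocker. Pressed down by about 3 N it sinks and snaps over after 2 to 3 mm; flush is 5 mm lower than raised. The rocker is 36 mm long (x of the balance), 20 mm wide. Press this half only: the near half rises as it turns over.
- rocker_pivot (a point): Middle of the top of the rocker, over its pivot axis, which runs along y of the balance.
- tare_key (a joint): Travel of the wide tare key in m: 0 is up, 0.004 is at its stop. It is spring loaded: 1.6 N starts it, about 4.3 N takes it to the stop; it comes up by itself. It has taken the tap beyond 0.0025.
- tare_top (a point): Middle of the top of the wide tare key, a grey bar at the left of the console, 56 mm wide (y of the balance) and 24 mm deep; it slopes with the console and moves with the key. The console slopes up by 13.5 degrees to the back, from 34 mm above the bench at its front edge to 62 mm.
- round_key_left (a joint): Travel of the left one of the two small round keys in m, 0 is up, stop at 0.004; not to be pressed.
- round_key_right (a joint): Travel of the right one of the two small round keys in m, 0 is up, stop at 0.004; not to be pressed.
- round_key_left_top (a point): Top of the left small round key, 15 mm in diameter. Not to be pressed.
- round_key_right_top (a point): Top of the right small round key, 15 mm in diameter, between the other round key and the rocker. Not to be pressed.
- weighing_cup: Small open plastic cup, 38 mm in diameter and 36 mm high, standing loose on the steel pan in the weighing chamber. Origin: centre of its underside; z is its axis. It stays there.
- bottle: Small white plastic bottle with a blue cap, 49 mm in diameter and 85 mm high, loose, on the bench to the right of the balance. Bystander. Origin: centre of its underside.
- tweezers: Metal tweezers, 122 mm long and 10 mm high, lying loose on the bench to the left of the balance. Bystander.
- tip_box: Blue pipette tip box with clear lid, 89 x 118 mm and 89 mm high, loose, on the bench to the right of the balance. Bystander. Origin: centre of its underside.
- tape_roll: Roll of tape, 66 mm in diameter and 19 mm high, lying loose to the left of the balance. Bystander.

How it is judged:
By the outcome, as a careful person would: the job done as asked, in the order asked, and still so for the second after the job is handed in, with the robot touching nothing.
It also fails if it takes over 43 s, if anything falls off the work surface, if the arm or the gripper's body presses on something with over 40 N, if the wrist force passes 120 N, or if a joint passes its speed limit or range.

## Working session

There is one attempt and no reset: what is moved stays moved. The work goes in short steps, Python scripts to look and compute and a tool call to move; the robot and the scene stay as the last step left them, time stands still between calls to the robot, and variables do not carry over. Pictures are saved under pics/ and viewed, at most 11 in all, crops included, and the job is handed in when it is done.

```bash
ls; mkdir -p pics
```

Run:
```python
from bench import arm
import cv2
s=arm.read_state();print(s['clock'],s['position'],s['ee_rot'],s['gripper_width'])
a=[arm.get_image(n) for n in("top","side")]
for n,i in zip(("top","side"),a):
    cv2.imwrite(f'pics/{n}0.png',i); c=arm.get_calibration(n);print(n,c)
```

```text
bench.py
pics
0.0 [263.59368333 566.0950966  247.21411668] [ 9.76326838e-01 -2.16297750e-01 -1.96952433e-04  1.07181579e-03] 85.36716032638155
top {'K': array([[365.69208423,   0.        , 257.41212671],
       [  0.        , 365.69208423, 191.73733595],
       [  0.        ,   0.        ,   1.        ]]), 'rvec': array([ 2.16352996, -2.06607391,  0.21361001]), 'tvec': array([ 118.18215408,  566.8925531 , 1095.03934436])}
side {'K': array([[399.78182002,   0.        , 254.02916682],
       [  0.        , 399.78182002, 193.36627514],
       [  0.        ,   0.        ,   1.        ]]), 'rvec': array([-0.02248513, -2.62507199,  1.71402726]), 'tvec': array([ 558.01640212,   70.47700904, 1554.20001348])}
```

View pics/top0.png

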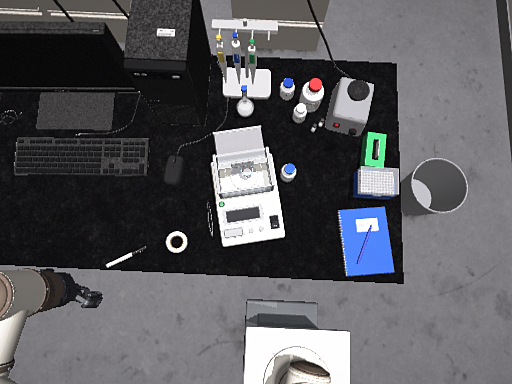

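View pics/side0.png

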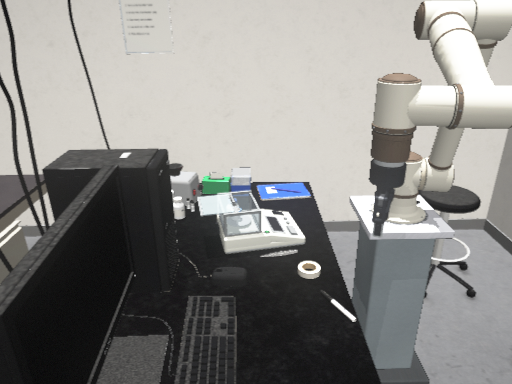

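The top view shows the balance at about (250,200), its console facing the robot. The rocker is near (274,222), the tare key near (233,232), and the chamber and open glass are above them.

Create h.py:
```python
from bench import arm
import cv2, numpy as np
from scipy.spatial.transform import Rotation as R
def ray(c,px):
    M=cv2.Rodrigues(c['rvec'])[0]; t=np.array(c['tvec']).ravel()
    d=M.T@np.linalg.inv(c['K'])@np.r_[px,1.]
    return -M.T@t,d
def plane(c,px,z):
    o,d=ray(c,px); return (o+d*(z-o[2])/d[2]).round(1)
def proj(c,p): return cv2.projectPoints(np.float64(p).reshape(-1,3),c['rvec'],c['tvec'],c['K'],None)[0].reshape(-1,2)
```

Run:
```python
from h import *
i=cv2.imread('pics/top0.png')[115:255,200:310]
cv2.imwrite('pics/top0c.png',cv2.resize(i,None,fx=4.2,fy=4.2,interpolation=cv2.INTER_CUBIC))
c=arm.get_calibration('top'); w=arm.get_calibration('wrist');s=arm.read_state()
for p in [(274,222),(233,232),(222,245),(285,238),(245,175)]: print(p,plane(c,p,50))
print(ray(w,(256,192)),w['K'],R.from_quat(s['ee_rot']).as_matrix().round(3))
```

```text
(274, 222) [468.5  88.1  50. ]
(233, 232) [431.5 214.   50. ]
(222, 245) [390.1 245.4  50. ]
(285, 238) [420.4  52.4  50. ]
(245, 175) [615.  186.4  50. ]
(array([322.48980534, 538.23393252, 372.82608612]), array([-0.21264303,  0.11295483, -0.97091582])) [[265.51449587   0.         259.82590304]
 [  0.         265.51449587 197.60573321]
 [  0.           0.           1.        ]] [[ 0.906 -0.422 -0.001]
 [-0.422 -0.906 -0.002]
 [ 0.     0.002 -1.   ]]
```

View pics/top0c.png

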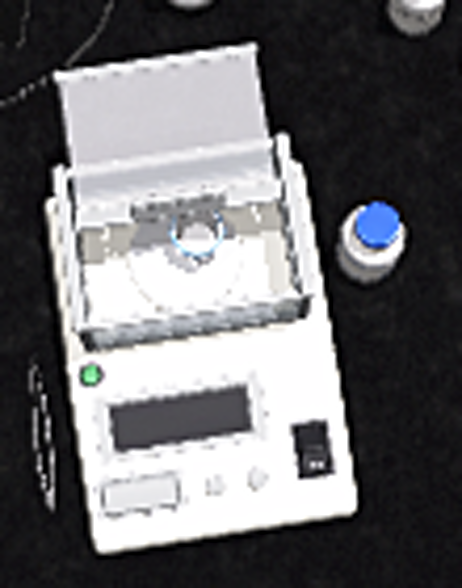

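The enlarged view shows the balance turned about +9° in yaw, the lip near the back of the chamber opening (crop row ~205), and the rocker at crop (313,448), the tare key at (141,495), the round keys at (214,485) and (257,478). I'll move the wrist camera over it.

The rows are not in the units I measure in: shifts go in shares of 750 mm and turns go in shares of 90 degrees. I convert before sending: 365 mm / 750 = 0.4867, 150 mm / 750 = 0.2, -0.59 rad / 1.5708 = -0.3756.

Request:
jog_arm(plan={"deltas":[[0.0533, 0.04, 0, 0, 0, -0.0637], [0.1067, 0.08, 0, 0, 0, -0.1273], [0.16, 0.12, 0, 0, 0, -0.191], [0.2133, 0.16, 0, 0, 0, -0.2546], [0.2667, 0.2, 0, 0, 0, -0.3183], [0.32, 0.24, 0, 0, 0, -0.3756], [0.3733, 0.28, 0, 0, 0, -0.3756], [0.4333, 0.32, 0, 0, 0, -0.3756], [0.4867, 0.3627, 0, 0, 0, -0.3756], [0.4867, 0.3627, 0, 0, 0, -0.3756]]}, jaw=0)

```text
clock: 1.1
position: [480.9, 161.7, 247.8]
ee_rot: [0.997, 0.074, -0.001, 0.001]
contact_force: [-0.6, 0.2, 0.4]
gripper_width: 0.3
grasp_force: 0.0
```

Request:
jog_arm(plan={"deltas":[[0, 0, 0, 0, 0, 0], [0, 0, 0, 0, 0, 0], [0, 0, 0, 0, 0, 0], [0, 0, 0, 0, 0, 0]]})

```text
clock: 1.5
position: [479.4, 167.1, 248.3]
ee_rot: [0.997, 0.078, 0.0, -0.0]
contact_force: [0.0, -0.1, 0.4]
gripper_width: -0.9
grasp_force: 0.0
```

Run:
```python
from h import *
s=arm.read_state();c=arm.get_calibration('wrist');i=arm.get_image('wrist')
print(s['clock'],s['position'],R.from_quat(s['ee_rot']).as_matrix().round(3).tolist(),s['gripper_width'],ray(c,(256,192)))
cv2.imwrite('pics/w1.png',i);import pickle;pickle.dump(c,open('w1.pkl','wb'))
cv2.imwrite('pics/w1b.png',cv2.resize(i,(800,600),interpolation=cv2.INTER_CUBIC))
```

```text
1.5 [479.43399892 167.08479698 248.30880853] [[0.988, 0.156, 0.0], [0.156, -0.988, 0.0], [0.0, -0.0, -1.0]] -0.9046815695502891 (array([543.55606076, 176.97803273, 373.78004629]), array([-0.2398023 , -0.02281014, -0.97089028]))
```

View pics/w1b.png

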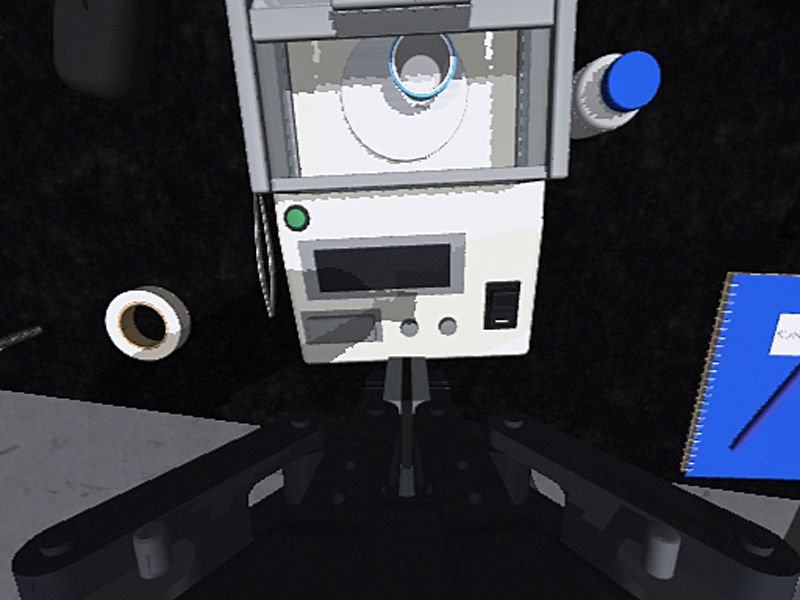

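The wrist view shows the rocker at (503,305), the tare key at (343,328), the round keys at (409,327) and (448,326), the cup at (422,65) and the lip at the top edge (332–470, 8–35), all in display pixels (divide by 1.5625).

Run:
```python
from h import *
import pickle
c=pickle.load(open('w1.pkl','rb'));k=1.5625
P=lambda n,p,z:(print(n,plane(c,np.array(p)/k,z)),plane(c,np.array(p)/k,z))[1]
a=P('frontL',(305,362),34);b=P('frontR',(525,353),34)
r1=P('railL',(273,191),143);r2=P('railR',(567,178),143)
for u,v in((a,b),(r1,r2)):
    d=u-v;print('yaw',np.degrees(np.arctan2(-d[0],d[1])),np.hypot(*d[:2]))
P('rock near L',(486,329),42);P('rock near R',(518,328),42);P('rock far L',(486,283),55);P('rock far R',(520,281),55)
P('tare',(343,328),44)
P('tareTL',(306,313),47);P('tareTR',(382,311),47);P('tareBL',(305,345),41);P('tareBR',(378,343),41)
P('rk1',(409,327),44);P('rk2',(448,326),44)
for z in(142,159):
  P(f'lip{z}L',(332,35 if z==142 else 9),z);P('R',(470,33 if z==142 else 6),z)
P('cup rim',(422,65),60)
```

```text
frontL [391.1 242.9  34. ]
frontR [429.6  53.9  34. ]
railL [535.3 247.9 143. ]
railR [566.3  94.1 143. ]
yaw 11.513831184487012 192.88144026836795
yaw 11.395876078832172 156.89308461496958
rock near L [448.1  94.1  42. ]
rock near R [453.2  67.7  42. ]
rock far L [488.9 105.1  55. ]
rock far R [494.6  79.2  55. ]
tare [430.9 212.5  44. ]
tareTL [440.  243.6  47. ]
tareTR [451.4 182.4  47. ]
tareBL [409.7 243.   41. ]
tareBR [421.2 181.9  41. ]
rk1 [440.4 158.3  44. ]
rk2 [446.3 126.4  44. ]
lip142L [613.6 224.9 142. ]
R [625.  158.2 142. ]
lip159L [618.7 222.6 159. ]
R [629.5 161.6 159. ]
cup rim [630.1 179.8  60. ]
```

In the tool's units: 183 mm / 750 = 0.244, 135 mm / 750 = 0.18, -0.043 rad / 1.5708 = -0.0274.

Request:
jog_arm(plan={"deltas":[[0.06, 0, 0, 0, 0, -0.0274], [0.12, 0, 0, 0, 0, -0.0274], [0.18, 0, 0, 0, 0, -0.0274], [0.244, 0, 0, 0, 0, -0.0274], [0.244, 0, 0, 0, 0, -0.0274], [0.244, 0, 0, 0, 0, -0.0274], [0.244, 0, 0, 0, 0, -0.0274], [0.244, 0, 0, 0, 0, -0.0274]]})

```text
clock: 2.35
position: [659.7, 194.3, 249.7]
ee_rot: [0.995, 0.099, 0.001, -0.0]
contact_force: [0.1, -0.4, 0.5]
gripper_width: -0.1
grasp_force: 0.0
```

Run:
```python
from h import *
s=arm.read_state();c=arm.get_calibration('wrist');i=arm.get_image('wrist')
print(s['clock'],s['position'],R.from_quat(s['ee_rot']).as_matrix().round(3).tolist(),ray(c,(256,192))[0])
import pickle;pickle.dump(c,open('w2.pkl','wb'))
cv2.imwrite('pics/w2b.png',cv2.resize(i,(800,600),interpolation=cv2.INTER_CUBIC))
```

```text
2.35 [659.6911629  194.3119131  249.71520339] [[0.98, 0.197, 0.001], [0.197, -0.98, 0.001], [0.001, -0.0, -1.0]] [723.17491664 206.80341858 375.2981423 ]
```

View pics/w2b.png

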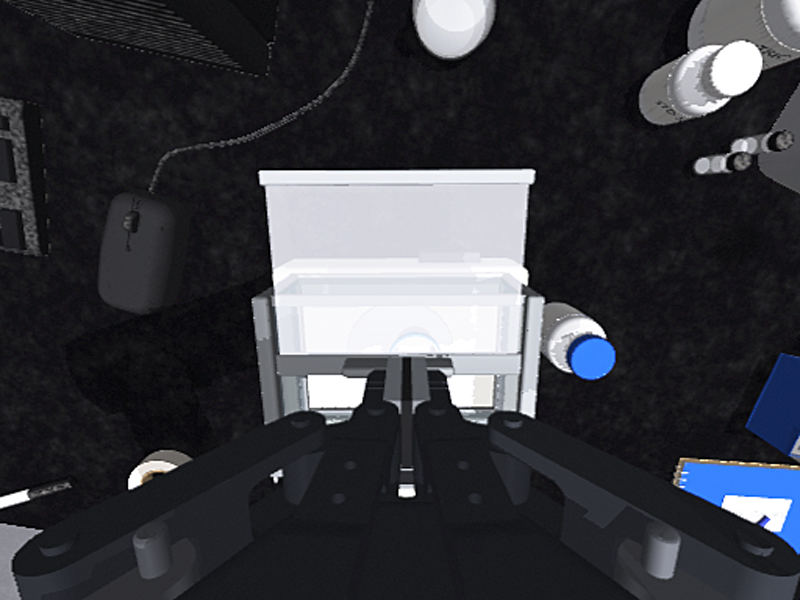

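The second view shows the balance axis-aligned with the tool. The lip's darker bar is at rows 358–376, columns 343–474, partly behind the fingers, and the glass trails behind it up to row 170.

Run:
```python
from h import *
import pickle
c=pickle.load(open('w2.pkl','rb'));k=1.5625
e=np.array([np.cos(.2),np.sin(.2)]);n=np.array([-e[1],e[0]])
o=np.array([410.4,148.4])+135*e
print('origin',o)
for p,z in(((343,358),142),((474,358),142),((408,358),142),((408,376),159),((260,172),142),((533,172),142),((275,355),142),((522,355),142)):
    q=plane(c,np.array(p)/k,z);print(p,z,q,'bal',(e@(q[:2]-o)).round(1),(n@(q[:2]-o)).round(1))
c=pickle.load(open('w1.pkl','rb'))
for p,z in(((400,35),142),((400,8),159),((400,8),142),((252,191),143),((575,178),143)):
    q=plane(c,np.array(p)/k,z);print(p,z,q,'bal',(e@(q[:2]-o)).round(1),(n@(q[:2]-o)).round(1))
i=cv2.imread('pics/w2b.png')[340:390,330:490]
cv2.imwrite('pics/w2c.png',cv2.resize(i,None,fx=5,fy=5,interpolation=cv2.INTER_CUBIC))
```

```text
origin [542.70898801 175.22035966]
(343, 358) 142 [624.2 225.7 142. ] bal 89.9 33.3
(474, 358) 142 [639.7 148.5 142. ] bal 89.7 -45.5
(408, 358) 142 [631.9 187.4 142. ] bal 89.8 -5.8
(408, 376) 159 [627.9 186.7 159. ] bal 85.8 -5.7
(260, 172) 142 [720.6 286.1 142. ] bal 196.4 73.3
(533, 172) 142 [749.4 143.  142. ] bal 196.2 -72.6
(275, 355) 142 [618.  266.1 142. ] bal 91.8 74.1
(522, 355) 142 [647.3 120.7 142. ] bal 91.7 -74.2
(400, 35) 142 [618.8 192.  142. ] bal 77.9 1.3
(400, 8) 159 [623.8 192.5 159. ] bal 82.9 0.8
(400, 8) 142 [630.2 193.7 142. ] bal 89.4 0.7
(252, 191) 143 [533.6 259.  143. ] bal 7.7 83.9
(575, 178) 143 [567.   89.9 143. ] bal 6.9 -88.4
```

View pics/w2c.png

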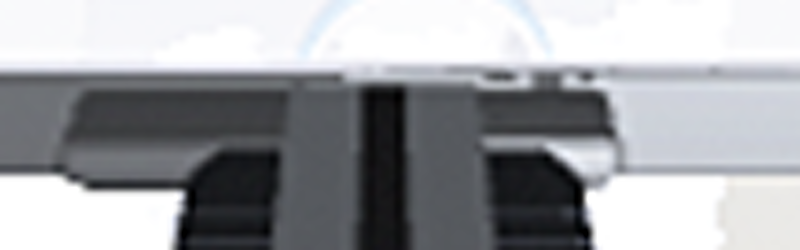

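In the tool's units: 83 mm / 750 = 0.1107, 76 mm / 750 = 0.1013.

Request:
jog_arm(plan={"deltas":[[0, -0.006, 0.04, 0, 0, 0], [0, -0.006, 0.08, 0, 0, 0], [0, -0.006, 0.1013, 0, 0, 0], [0, -0.006, 0.1107, 0, 0, 0], [0, -0.006, 0.1107, 0, 0, 0], [0, -0.006, 0.1107, 0, 0, 0]]})

```text
clock: 3.0
position: [660.3, 198.7, 167.1]
ee_rot: [0.995, 0.099, 0.001, -0.0]
contact_force: [0.0, -0.6, 0.9]
gripper_width: 0.0
grasp_force: 0.0
```

Request:
jog_arm(plan={"deltas":[[-0.0053, 0, 0, 0, 0, 0], [-0.0107, 0, 0, 0, 0, 0], [-0.016, 0, 0, 0, 0, 0], [-0.02, 0, 0, 0, 0, 0], [-0.024, 0, 0, 0, 0, 0], [-0.028, 0, 0, 0, 0, 0], [-0.032, 0, 0, 0, 0, 0], [-0.036, 0, 0, 0, 0, 0], [-0.04, 0, 0, 0, 0, 0]]})

```text
clock: 3.9
position: [630.4, 192.6, 165.6]
ee_rot: [0.995, 0.098, 0.0, -0.0]
contact_force: [1.8, -0.3, 1.3]
gripper_width: 0.1
grasp_force: 0.7
```

Run:
```python
from h import *
s=arm.read_state();i=arm.get_image('wrist')
cv2.imwrite('pics/w3b.png',cv2.resize(i[100:300,150:400],None,fx=3,fy=3,interpolation=cv2.INTER_CUBIC))
```

```text
(no output)
```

View pics/w3b.png

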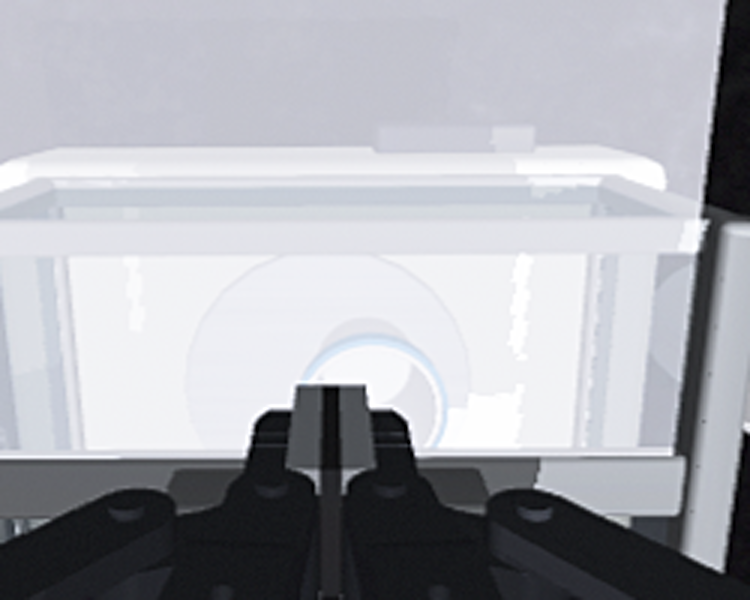

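The image shows the fingers behind the lip, and 1.8 N of reaction confirms they are touching it. I'll keep pushing.

In the tool's units: -35 mm / 750 = -0.0467, -33 mm / 750 = -0.044.

Request:
jog_arm(plan={"deltas":[[-0.0053, 0, 0, 0, 0, 0], [-0.0107, 0, 0, 0, 0, 0], [-0.016, 0, 0, 0, 0, 0], [-0.0213, 0, 0, 0, 0, 0], [-0.0267, 0, 0, 0, 0, 0], [-0.032, 0, 0, 0, 0, 0], [-0.0373, 0, 0, 0, 0, 0], [-0.0413, 0, 0, 0, 0, 0], [-0.044, 0, 0, 0, 0, 0], [-0.0467, 0, 0, 0, 0, 0]]})

```text
clock: 4.95
position: [595.9, 185.7, 165.3]
ee_rot: [0.995, 0.098, -0.0, 0.0]
contact_force: [1.5, 0.1, 0.4]
gripper_width: -0.1
grasp_force: 0.7
```

In the tool's units: -10 mm / 750 = -0.0133, -8 mm / 750 = -0.0107.

Request:
jog_arm(plan={"deltas":[[-0.0027, 0, 0, 0, 0, 0], [-0.0053, 0, 0, 0, 0, 0], [-0.008, 0, 0, 0, 0, 0], [-0.0107, 0, 0, 0, 0, 0], [-0.0133, 0, 0, 0, 0, 0]]})

```text
clock: 5.45
position: [586.1, 183.7, 165.3]
ee_rot: [0.995, 0.098, -0.0, 0.0]
contact_force: [1.7, -0.5, 0.5]
gripper_width: 0.2
grasp_force: 0.7
```

In the tool's units: -10 mm / 750 = -0.0133, -8 mm / 750 = -0.0107.

Request:
jog_arm(plan={"deltas":[[-0.0027, 0, 0, 0, 0, 0], [-0.0053, 0, 0, 0, 0, 0], [-0.008, 0, 0, 0, 0, 0], [-0.0107, 0, 0, 0, 0, 0], [-0.0133, 0, 0, 0, 0, 0]]})

```text
clock: 5.95
position: [576.3, 181.7, 165.3]
ee_rot: [0.995, 0.098, -0.0, 0.0]
contact_force: [1.9, -0.1, -0.0]
gripper_width: 0.3
grasp_force: 0.7
```

In the tool's units: -4 mm / 750 = -0.0053, -3 mm / 750 = -0.004.

Request:
jog_arm(plan={"deltas":[[-0.0013, 0, 0, 0, 0, 0], [-0.0027, 0, 0, 0, 0, 0], [-0.004, 0, 0, 0, 0, 0], [-0.0053, 0, 0, 0, 0, 0]]})

```text
clock: 6.35
position: [574.1, 181.4, 165.4]
ee_rot: [0.995, 0.099, 0.002, -0.0]
contact_force: [8.7, -1.0, -4.2]
gripper_width: -0.1
grasp_force: 3.8
```

In the tool's units: -4 mm / 750 = -0.0053, -3 mm / 750 = -0.004.

Request:
jog_arm(plan={"deltas":[[-0.0013, 0, 0, 0, 0, 0], [-0.0027, 0, 0, 0, 0, 0], [-0.004, 0, 0, 0, 0, 0], [-0.0053, 0, 0, 0, 0, 0]]})

```text
clock: 6.75
position: [573.8, 181.4, 165.6]
ee_rot: [0.995, 0.099, 0.006, -0.001]
contact_force: [18.6, -2.6, -12.0]
gripper_width: -0.1
grasp_force: 8.5
```

In the tool's units: -115 mm / 750 = -0.1533, -100 mm / 750 = -0.1333.

Request:
jog_arm(plan={"deltas":[[0.008, 0, 0, 0, 0, 0], [0.016, 0, 0, 0, 0, 0], [0.0187, 0, -0.0267, 0, 0, 0], [0.0187, 0, -0.08, 0, 0, 0], [0.0187, 0, -0.1333, 0, 0, 0], [-0.0347, 0, -0.1533, 0, 0, 0], [-0.088, 0, -0.1533, 0, 0, 0], [-0.1147, 0, -0.1533, 0, 0, 0], [-0.1147, 0, -0.1533, 0, 0, 0], [-0.1147, 0, -0.1533, 0, 0, 0]]})

```text
clock: 7.75
position: [484.1, 163.6, 280.8]
ee_rot: [0.995, 0.099, 0.0, -0.0]
contact_force: [-0.0, -0.0, -0.8]
gripper_width: -0.2
grasp_force: 0.0
```

Request:
jog_arm(plan={"deltas":[[0, 0, 0, 0, 0, 0], [0, 0, 0, 0, 0, 0]]})

```text
clock: 7.95
position: [484.9, 163.6, 279.8]
ee_rot: [0.995, 0.098, -0.001, 0.0]
contact_force: [-0.0, -0.0, -0.7]
gripper_width: -0.1
grasp_force: 0.0
```

Run:
```python
from h import *
s=arm.read_state();c=arm.get_calibration('wrist');i=arm.get_image('wrist')
print(s['clock'],s['position'],R.from_quat(s['ee_rot']).as_matrix().round(3).tolist())
import pickle;pickle.dump(c,open('w4.pkl','wb'))
cv2.imwrite('pics/w4b.png',cv2.resize(i,(800,600),interpolation=cv2.INTER_CUBIC))
```

```text
7.95 [484.94459481 163.63517048 279.75777222] [[0.981, 0.196, -0.001], [0.196, -0.981, -0.001], [-0.001, 0.0, -1.0]]
```

View pics/w4b.png

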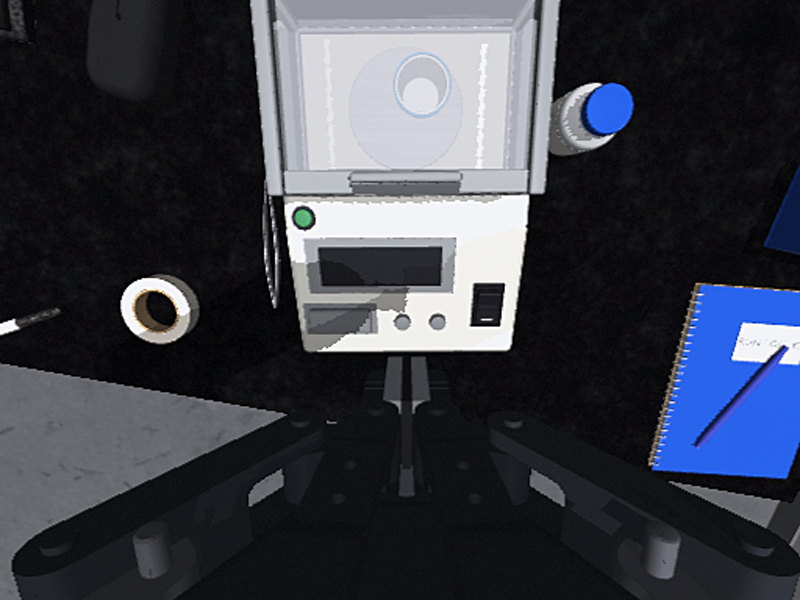

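The top is shut: the lip is flush with the chamber's front at (405,182), and the cup still stands on its pan. I'll refine the key positions from this view and compute the moves.

Create m.py:
```python
from h import *
e=np.array([np.cos(.2),np.sin(.2),0]);n=np.array([-e[1],e[0],0]);Z=np.array([0,0,1.])
def go(contact,th=.5):
    "shift and turn in current tool axes that bring the near fingertip edge to contact, tool tilted by th"
    s=arm.read_state();A=R.from_quat(s['ee_rot']).as_matrix()
    B=np.c_[e,-n,-Z]@R.from_euler('y',th).as_matrix()
    t=contact-B@np.array([-11,0,17.])
    print('TCP',t.round(1),'row',(A.T@(t-s['position'])).round(1),R.from_matrix(A.T@B).as_rotvec().round(3))
```

Run:
```python
from m import *
import pickle
c=pickle.load(open('w4.pkl','rb'));k=1.5625
m=lambda L:np.mean([plane(c,np.array(p)/k,z) for *p,z in L],0).round(1)
r=m([(471,327,42),(503,327,42),(472,283,50),(504,283,50)])
t=m([(307,333,41),(377,333,41),(307,305,47),(377,305,47)])
print('rocker',r,'tare',t)
r=(r+[470.8,85.9,46])/2
go(r+13.5*e+[0,0,7+15]);go(np.array([*t[:2],60]))
```

```text
rocker [470.4  86.2  46. ] tare [431.6 212.1  44. ]
TCP [485.3  89.   88.2] row [-14.   73.1 191.6] [ 0.001  0.501 -0.003]
TCP [433.1 212.4  80.2] row [-41.1 -58.1 199.5] [ 0.001  0.501 -0.003]
```

In the tool's units: 192 mm / 750 = 0.256, 180 mm / 750 = 0.24, 0.5 rad / 1.5708 = 0.3183.

Request:
jog_arm(plan={"deltas":[[-0.0053, 0.0267, 0.0533, 0, 0.0891, 0], [-0.0093, 0.0533, 0.1067, 0, 0.1783, 0], [-0.0133, 0.08, 0.16, 0, 0.2546, 0], [-0.0187, 0.0973, 0.2067, 0, 0.3183, 0], [-0.0187, 0.0973, 0.24, 0, 0.3183, 0], [-0.0187, 0.0973, 0.256, 0, 0.3183, 0], [-0.0187, 0.0973, 0.256, 0, 0.3183, 0], [-0.0187, 0.0973, 0.256, 0, 0.3183, 0], [-0.0187, 0.0973, 0.256, 0, 0.3183, 0]]})

```text
clock: 8.9
position: [499.4, 78.7, 153.4]
ee_rot: [0.972, 0.099, 0.21, -0.034]
contact_force: [0.0, 0.1, 0.4]
gripper_width: 0.1
grasp_force: 0.0
```

Run:
```python
from m import *
s=arm.read_state();i=arm.get_image('wrist')
go(np.array([470.6,86,46])+13.5*e+[0,0,7])
B=R.from_quat(s['ee_rot']).as_matrix();c=arm.get_calibration('wrist')
print('edge px',proj(c,s['position']+B@[-11,0,17]),proj(c,s['position']+B@[11,0,17]),'pivot',proj(c,[470.6,86,46]),'far',proj(c,[483.8,88.7,53]))
cv2.imwrite('pics/w5b.png',cv2.resize(i,(800,600),interpolation=cv2.INTER_CUBIC))
```

```text
TCP [485.3  89.   73.2] row [-44.  -11.   68.4] [-0.025  0.073 -0.003]
edge px [[259.7436586  258.34329312]] [[259.73991678 223.52252771]] pivot [[248.12388291 279.06639049]] far [[247.80467632 264.42965998]]
```

View pics/w5b.png

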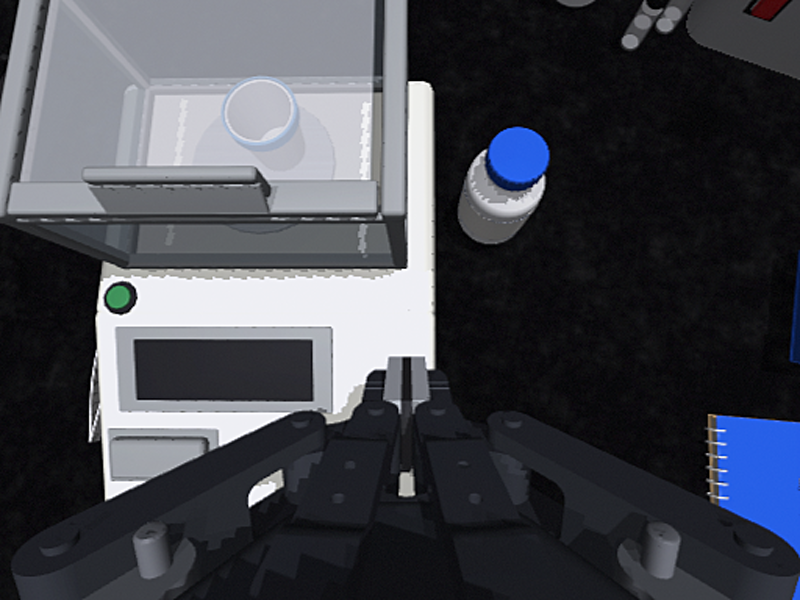

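The arm stopped short: the tip is at about z=135 over the console near (405,370), and nothing has been touched. I'll check the joints.

Run:
```python
from m import *
print(arm.read_state()['joints'])
for th in(0,.15,.3): go(np.array([470.6,86,46])+13.5*e+[0,0,22],th)
```

```text
[ 0.47454971  0.1236488  -0.89310807  0.5824976  -0.16074341  0.74187619]
TCP [494.6  90.9  85. ] row [-30.5 -11.2  61.6] [-0.025 -0.427  0.003]
TCP [492.   90.3  86.5] row [-32.3 -11.3  59.1] [-0.025 -0.277  0.001]
TCP [489.2  89.8  87.5] row [-34.5 -11.3  57. ] [-0.025 -0.127 -0.   ]
```

Request:
jog_arm(plan={"deltas":[[0, 0, 0, 0, 0, 0], [0, 0, 0, 0, 0, 0]]})

```text
clock: 9.15
position: [499.0, 79.0, 153.9]
ee_rot: [0.972, 0.1, 0.21, -0.034]
contact_force: [-0.7, -0.8, -0.1]
gripper_width: 0.3
grasp_force: 0.0
```

Joint 5 is at its limit, so forward tilt isn't available there. I'll press with the tool vertical, the tip centred 11 mm behind the pivot so it bears on the far end.

Run:
```python
from m import *
go(np.array([470.6,86,72]),0)
```

```text
TCP [481.4  88.2  89. ] row [-41.  -11.1  52.9] [-0.025 -0.428  0.004]
```

In the tool's units: 53 mm / 750 = 0.0707, -41 mm / 750 = -0.0547, -0.428 rad / 1.5708 = -0.2725.

Request:
jog_arm(plan={"deltas":[[-0.0133, -0.004, 0.0067, 0, -0.0891, 0], [-0.0267, -0.008, 0.02, -0.0064, -0.1783, 0], [-0.04, -0.012, 0.0333, -0.0159, -0.2725, 0.0025], [-0.0547, -0.0147, 0.0533, -0.0159, -0.2725, 0.0025], [-0.0547, -0.0147, 0.0707, -0.0159, -0.2725, 0.0025], [-0.0547, -0.0147, 0.0707, -0.0159, -0.2725, 0.0025], [-0.0547, -0.0147, 0.0707, -0.0159, -0.2725, 0.0025], [-0.0547, -0.0147, 0.0707, -0.0159, -0.2725, 0.0025]]})

```text
clock: 9.95
position: [480.7, 87.5, 89.5]
ee_rot: [0.995, 0.1, 0.001, -0.0]
contact_force: [-0.2, 0.9, 0.4]
gripper_width: 0.5
grasp_force: 0.0
```

Run:
```python
from m import *
print(arm.read_state()['joints'])
go(np.array([470.6,86,60]),0)
```

```text
[ 5.13159128e-01  3.42233987e-01 -5.28239545e-01 -6.48135321e-05
 -6.98969674e-01  1.25780395e+00]
TCP [481.4  88.2  77. ] row [ 0.7 -0.5 12.5] [-0.    -0.001  0.   ]
```

In the tool's units: 14 mm / 750 = 0.0187, 13 mm / 750 = 0.0173.

Request:
jog_arm(plan={"deltas":[[0.0009, -0.0007, 0.008, 0, 0, 0], [0.0009, -0.0007, 0.016, 0, 0, 0], [0.0009, -0.0007, 0.0173, 0, 0, 0], [0.0009, -0.0007, 0.0187, 0, 0, 0]]})

```text
clock: 10.35
position: [482.0, 88.6, 75.0]
ee_rot: [0.995, 0.1, 0.0, -0.0]
contact_force: [0.3, -0.4, 1.9]
gripper_width: -0.0
grasp_force: 1.2
```

In the tool's units: 2 mm / 750 = 0.0027, 1.5 mm / 750 = 0.002.

Request:
jog_arm(plan={"deltas":[[0, 0, 0.0013, 0, 0, 0], [0, 0, 0.002, 0, 0, 0], [0, 0, 0.0027, 0, 0, 0]]})

```text
clock: 10.65
position: [481.9, 88.7, 72.9]
ee_rot: [0.995, 0.1, 0.0, -0.0]
contact_force: [-1.0, 0.3, -0.1]
gripper_width: 0.2
grasp_force: 0.0
```

In the tool's units: 1 mm / 750 = 0.0013, 0.5 mm / 750 = 0.0007.

Request:
jog_arm(plan={"deltas":[[0, 0, 0.0007, 0, 0, 0], [0, 0, 0.0013, 0, 0, 0]]})

```text
clock: 10.85
position: [481.5, 88.5, 71.6]
ee_rot: [0.995, 0.1, -0.0, -0.0]
contact_force: [-0.3, 0.1, -0.4]
gripper_width: -0.1
grasp_force: 0.0
```

In the tool's units: 1 mm / 750 = 0.0013, 0.5 mm / 750 = 0.0007.

Request:
jog_arm(plan={"deltas":[[0, 0, 0.0007, 0, 0, 0], [0, 0, 0.0013, 0, 0, 0]]})

```text
clock: 11.05
position: [481.7, 88.6, 70.7]
ee_rot: [0.995, 0.1, -0.0, -0.0]
contact_force: [-0.2, -0.1, 0.6]
gripper_width: 0.1
grasp_force: 0.0
```

Contact came at tip z≈58, then the load vanished, so it probably snapped over. I'll lift off and look.

In the tool's units: -180 mm / 750 = -0.24, -130 mm / 750 = -0.1733.

Request:
jog_arm(plan={"deltas":[[0, 0, -0.02, 0, 0, 0], [0, 0, -0.0667, 0, 0, 0], [0.0067, -0.0267, -0.12, 0, 0, 0], [0.0133, -0.06, -0.1733, 0, 0, 0], [0.0133, -0.0973, -0.2133, 0, 0, 0], [0.0133, -0.0973, -0.24, 0, 0, 0], [0.0133, -0.0973, -0.24, 0, 0, 0], [0.0133, -0.0973, -0.24, 0, 0, 0]]})

```text
clock: 11.85
position: [476.7, 161.9, 250.5]
ee_rot: [0.995, 0.1, -0.0, -0.0]
contact_force: [-0.2, 0.1, -0.0]
gripper_width: 0.1
grasp_force: 0.0
```

Run:
```python
from m import *
s=arm.read_state();c=arm.get_calibration('wrist');i=arm.get_image('wrist')
print(s['clock'],s['position'])
u,v=proj(c,[470.6,86,46])[0].astype(int);print(u,v)
a,b=cv2.imread('pics/w4b.png')[250:360,430:540],i[v-35:v+35,u-35:u+35]
cv2.imwrite('pics/w6.png',np.hstack([cv2.resize(x,(400,400),interpolation=cv2.INTER_CUBIC) for x in(a,b)]))
```

```text
11.85 [476.66673047 161.93932905 250.51525475]
316 195
```

View pics/w6.png

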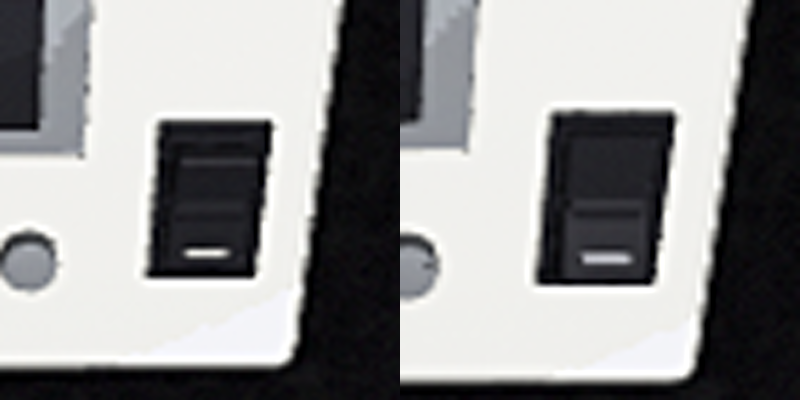

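The comparison (left before, right after) shows the rocker turned over: its near half is now raised and bright, its far half flush. Next is the tare key.

Run:
```python
from m import *
go(np.array([431.2,212.3,58])-14*e,0)
```

```text
TCP [428.3 211.7  75. ] row [-36.9 -58.7 174.8] [-0.     0.002 -0.001]
```

In the tool's units: 174 mm / 750 = 0.232, 160 mm / 750 = 0.2133.

Request:
jog_arm(plan={"deltas":[[-0.024, -0.04, 0.0267, 0, 0, 0], [-0.0493, -0.0787, 0.0667, 0, 0, 0], [-0.0493, -0.0787, 0.12, 0, 0, 0], [-0.0493, -0.0787, 0.1733, 0, 0, 0], [-0.0493, -0.0787, 0.2133, 0, 0, 0], [-0.0493, -0.0787, 0.232, 0, 0, 0], [-0.0493, -0.0787, 0.232, 0, 0, 0], [-0.0493, -0.0787, 0.232, 0, 0, 0], [-0.0493, -0.0787, 0.232, 0, 0, 0]]})

```text
clock: 12.8
position: [429.7, 212.8, 77.6]
ee_rot: [0.995, 0.1, 0.001, -0.001]
contact_force: [0.3, 0.3, -0.1]
gripper_width: -0.1
grasp_force: 0.0
```

In the tool's units: 7 mm / 750 = 0.0093, 6 mm / 750 = 0.008.

Request:
jog_arm(plan={"deltas":[[0, 0, 0.004, 0, 0, 0], [0, 0, 0.008, 0, 0, 0], [0, 0, 0.0093, 0, 0, 0]]})

```text
clock: 13.1
position: [429.1, 212.6, 70.0]
ee_rot: [0.995, 0.1, 0.0, -0.0]
contact_force: [-0.5, -0.1, -0.1]
gripper_width: 0.4
grasp_force: 0.0
```

In the tool's units: 2 mm / 750 = 0.0027, 1 mm / 750 = 0.0013.

Request:
jog_arm(plan={"deltas":[[0, 0, 0.0013, 0, 0, 0], [0, 0, 0.0027, 0, 0, 0]]})

```text
clock: 13.3
position: [429.3, 212.7, 68.1]
ee_rot: [0.995, 0.1, 0.0, -0.0]
contact_force: [-0.4, 1.2, 1.5]
gripper_width: 0.0
grasp_force: 0.9
```

In the tool's units: 2 mm / 750 = 0.0027, 1 mm / 750 = 0.0013.

Request:
jog_arm(plan={"deltas":[[0, 0, 0.0013, 0, 0, 0], [0, 0, 0.0027, 0, 0, 0]]})

```text
clock: 13.5
position: [429.7, 212.8, 66.3]
ee_rot: [0.995, 0.1, 0.001, -0.0]
contact_force: [0.8, -1.6, 3.2]
gripper_width: -0.1
grasp_force: 1.5
```

Contact and spring force are now rising, so I'll press on gently to the stop.

In the tool's units: 2 mm / 750 = 0.0027, 1 mm / 750 = 0.0013.

Request:
jog_arm(plan={"deltas":[[0, 0, 0.0013, 0, 0, 0], [0, 0, 0.0027, 0, 0, 0], [0, 0, 0.0027, 0, 0, 0]]})

```text
clock: 13.8
position: [429.9, 213.0, 64.5]
ee_rot: [0.995, 0.1, 0.001, -0.001]
contact_force: [1.6, -1.9, 4.6]
gripper_width: 0.1
grasp_force: 2.4
```

In the tool's units: 1 mm / 750 = 0.0013.

Request:
jog_arm(plan={"deltas":[[0, 0, 0.0013, 0, 0, 0], [0, 0, 0.0013, 0, 0, 0]]})

```text
clock: 14.0
position: [430.0, 213.0, 64.2]
ee_rot: [0.995, 0.1, 0.001, -0.001]
contact_force: [-0.2, -1.9, 10.4]
gripper_width: 0.1
grasp_force: 5.5
```

It reached the stop after about 4 mm at 10 N. I'll release, lift clear and check.

In the tool's units: -215 mm / 750 = -0.2867, -190 mm / 750 = -0.2533.

Request:
jog_arm(plan={"deltas":[[0, 0, -0.008, 0, 0, 0], [0, 0, -0.04, 0, 0, 0], [0, 0, -0.0933, 0, 0, 0], [0.0133, 0.0133, -0.1467, 0, 0, 0], [0.04, 0.04, -0.2, 0, 0, 0], [0.0667, 0.0667, -0.2533, 0, 0, 0], [0.0667, 0.0667, -0.2867, 0, 0, 0], [0.0667, 0.0667, -0.2867, 0, 0, 0], [0.0667, 0.0667, -0.2867, 0, 0, 0]]})

```text
clock: 14.9
position: [487.4, 173.3, 277.3]
ee_rot: [0.995, 0.1, -0.001, -0.001]
contact_force: [-0.2, 0.8, 0.1]
gripper_width: -0.3
grasp_force: 0.0
```

Run:
```python
from m import *
s=arm.read_state();i=arm.get_image('wrist')
cv2.imwrite('pics/w7.png',cv2.resize(i,(800,600),interpolation=cv2.INTER_CUBIC))
```

```text
(no output)
```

View pics/w7.png

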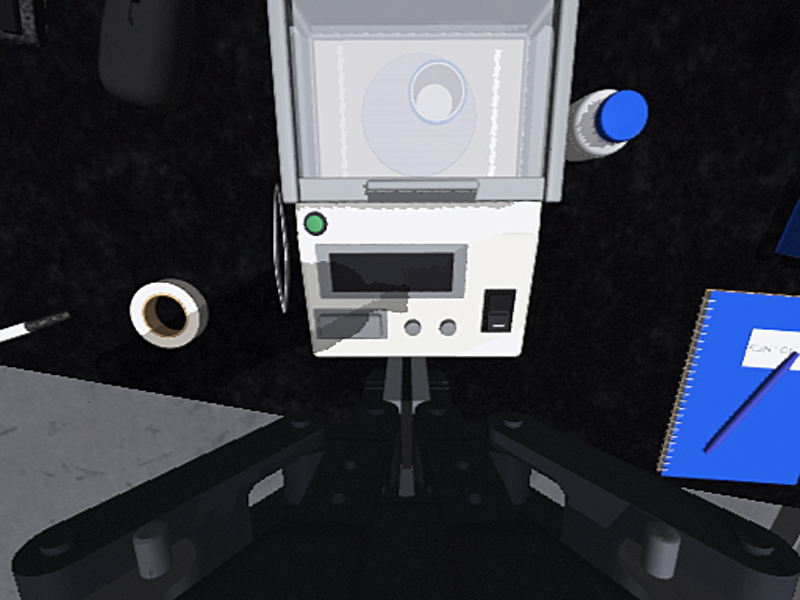

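The final view shows the glass shut with the lip at (422,190), the rocker on at (498,310), the tare key up at (351,325), and the cup and bystanders where they were. I'm handing in the job.

```bash
python3 -c "
from bench import arm;print(arm.job_done())"
```

```text
the job is handed in; nothing more can be done
None
```

I pushed the glass top shut, snapped the rocker to on, and tapped and released the tare key, in that order; the last picture showed the cup and surrounding things undisturbed. I handed in just after 14.9 s; the highest force I read was about 22 N, as the top met its stop, and I was not told the verdict.

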